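# Seat the round-bottomed pot in its rubber ring

## Task

The round-bottomed steel pot will not stand still on the bench. Pick it up and set it down gently, without dropping it, in the wide-holed of the two black rubber support rings, so that it sits level and centred with its mouth up, and let go of it; leave the small ring with the narrow hole where it is.

Things in the scene. Friction and masses are not known exactly. Their poses are not given: they have to be found in the camera images.
- pot: Plain grey steel pot, about 0.3 kg, 95 mm high: a 64 mm ball-shaped bulb, above it a straight neck of 40 mm outside diameter from 57 mm up to the rim; grip from above across the neck, 60 to 92 mm up. Heavy bottom: on the bench it stands upright but rocks and rolls easily. Origin: lowest point of the bulb, on the axis; z runs up the axis to the mouth.
- ring_wide: Black rubber support ring, 90 mm outside diameter, 25 mm high, with a round through hole of 48 mm diameter: the one that fits the pot. Seated in it the bulb touches the hole's upper edge all round and the pot's lowest point is about 14 mm above the bench. Origin: centre of its underside; z up.
- ring_narrow: Loose black rubber support ring lying flat on the bench, 64 mm outside diameter, 25 mm high, with a round through hole of only 24 mm diameter: the wrong one. Origin: centre of its underside; z up.
- press_ball (a point): Obstacle, not handled: centre of the black 30 mm ball that ends the fixed lever of the green hand press, right of the work. The lever, a 12 mm rod, runs from the ball away from the robot and down to the press's head (0.21 m high); nothing of the press is more than 20 mm higher than this point, or nearer the robot. The machine left of the work is about 0.2 m high in front.
Mind the look-alikes: they are no part of the job. Several things look just like the pot: the one meant starts farthest to the robot's left.

How it is judged:
By the outcome, as a careful person would: the job done as asked, in the order asked, and still so for the second after the job is handed in, with the robot touching nothing.
It also fails if it takes over 43 s, if anything falls off the work surface, if the arm or the gripper's body presses on something with over 40 N, if the wrist force passes 120 N, or if a joint passes its speed limit or range.

## Robot

A 6-joint arm with a two-finger parallel gripper is mounted at the origin on a cart in front of the work surface, level with it; the furniture and walls round the work are solid. World frame = base frame: x ahead of the robot, y to its left, z up, the work surface at z = 0. Lengths are in m, angles in rad, forces in N, time in s.
With the tool pointing down it reaches from about 0.375 to 0.9 m from the base axis. Payload 3.1 kg.
Tool frame: the origin (TCP) lies on the centre line of the jaws, within the pads' length; the fingertips stand robot.tip_reach ahead of it and the grasp point (between the pads) lies 8 mm behind it (robot.tip_reach is the distance from the TCP to the fingertips, in m); z points along the fingers, y is the line along which they close (so a half turn about z gives the same grasp; the last joint's range is limited). The gripper opens to 87 mm and grips with 3 to 60 N. Pads are 19 mm wide; open, the fingers measure 117 mm over their backs; the gripper's body (75 mm by 190 mm) begins 51 mm behind the grasp point.
Start: joints at [1.004, 0.527, 1.433, -0, 1.181, -0.178], TCP at [0.236, 0.579, 0.234] pointing down, gripper open.
Joint ranges: [-3.08, 3.08], [-0.75, 2.2], [0.22, 2.44], [-1.43, 4.57], [0, 2.65], [-2.85, 2.85]. Speed limits (rad/s): [2.79, 2.79, 3.14, 3.14, 3.14, 3.14].

## Interface

Orientations are given as a unit quaternion [x, y, z, w].
In Python, from rig import robot gives the robot as it stands.
- The arm moves only by the tool jog_arm, never from a script. Its argument "motion" is one flat list of numbers, 7 for each row, row after row: the shift along the tool's x, y, z scaled (see below), then the turn, a rotation vector about the tool's x, y, z scaled (see below), then the gripper's target within -1 to 1 (shut at 1, half-way at 0, fully open at -1). In form: [x, y, z, rx, ry, rz, hand, x, y, z, rx, ry, rz, hand, ...]. A call has 1 to 12 rows; each row shifts and turns the commanded pose from where the row before left it, along the tool's axes as they then stand; what a row does not reach is not made up. The controller multiplies each number of a shift by 4 cm and each number of a turn by 4 degrees. A row lasts 1/8 s, in which the tool goes at most 62.5 mm and 10.7 degrees, less where a joint would pass 70% of its speed; a pose out of reach is approached as far as the arm can. A call with a number of a shift or a turn outside -1 to 1 is refused whole. A call with a gripper value outside its range is refused whole. The fingers move at their own pace and stop on an object; "grip_force" is the grip in N (left out, the last holds). Time passes only in rows, so rows that do not move let the fingers close. It gives the time, the measured TCP pose, the force, the opening and the grip force at its end, in the units of the state.
- robot.get_obs(): the state, without advancing time (a new reading comes with each control period).
- robot.camera(name): name is "side" or "top" or "wrist"; returns the picture (384x512x3 uint8, blue, green, red); there is no depth.
- robot.calibration(name): a dict with "fx", "fy", "cx", "cy" (pixels), "dist_coeffs" ([k1, k2, p1, p2, k3] as OpenCV has them; the pictures are not rectified), "R" (3x3) and "t" (3): a world point X has camera coordinates R X + t; the wrist camera has in their place "T_tool_cam" (4x4, takes a point from camera to tool coordinates, whose origin is the TCP and whose axes are the flange's). Camera axes: x right, y down, z forward; pixel columns grow to the right and rows downward; lengths in m; the calibration is good to about 2 mm. A picture is of the moment at which its call begins: read the wrist's pose just before it. calibration takes no time and is no camera call.
- robot.hand_in(): hands the job in; it is judged then, once.
The state is a dict: "time": time; "q": joint angles; "joint_velocities": joint speeds; "joint_torque": joint torques, N m; "position": TCP position; "tool_rot": TCP orientation; "ft_force": force on the tool from outside, world axes, zero at the start; "moment": the same for the moment, N m; "grip_width": finger opening in m; "grip_force": force on a finger pad.
Only numpy, scipy, OpenCV 4.12 (cv2) and the standard library are available. Lean on these libraries where they do the work, as an engineer would, in place of code of your own. Each camera call takes 0.05 s, during which the arm holds its last target. There are 200 camera calls.

## Working session

There is one attempt and no reset: what is moved stays moved. The work goes in short steps, Python scripts to look and compute and a tool call to move; the robot and the scene stay as the last step left them, time stands still between calls to the robot, and variables do not carry over. Pictures are saved under pics/ and viewed, at most 10 in all, crops included, and the job is handed in when it is done.

Besides the shell and the picture viewer there is one more tool, called after "Request:" by a JSON object that holds its "name" and its "arguments". jog_arm: Moves the arm, as the interface text tells. Shifts and turns lie within -1 to 1; 1 stands for 4 cm of shift or 4 degrees of turn. Its arguments: {"type":"object","properties":{"motion":{"type":"array","items":{"type":"number"}},"grip_force":{"type":"number"}},"required":["motion"]}

```bash
mkdir -p pics; python3 - <<'E'
from rig import robot
import cv2,numpy as np
o=robot.get_obs();print(o['time'],o['position'],o['tool_rot'],o['grip_width'],robot.tip_reach)
for n in ['top','side','wrist']:
    cv2.imwrite(f'pics/{n}0.png',robot.camera(n)); c=robot.calibration(n);print(n,{k:np.round(v,4).tolist() for k,v in c.items()})
E
```

```text
0.0 [0.23594572 0.57799657 0.23257559] [ 1.92694881e-01  9.81258144e-01 -9.92900629e-04 -3.89388121e-04] 0.08689250518772919 0.011
top {'fx': 385.0038, 'fy': 385.0038, 'cx': 258.6877, 'cy': 186.474, 'dist_coeffs': [-0.0328, 0.0, 0.0, 0.0, 0.0], 'R': [[-0.0269, -0.9995, -0.0168], [-0.9953, 0.0284, -0.0924], [0.0928, 0.0143, -0.9956]], 't': [0.0483, 0.6479, 1.1681]}
side {'fx': 499.292, 'fy': 499.292, 'cx': 253.9844, 'cy': 194.5533, 'dist_coeffs': [0.0079, 0.0, 0.0, 0.0, 0.0], 'R': [[0.2176, -0.976, -0.0065], [-0.5735, -0.1224, -0.81], [0.7898, 0.18, -0.5864]], 't': [-0.1206, 0.5265, 1.0002]}
wrist {'fx': 337.9853, 'fy': 337.9853, 'cx': 258.3803, 'cy': 192.0854, 'dist_coeffs': [-0.09, 0.0, 0.0, 0.0, 0.0], 'T_tool_cam': [[-0.0005, -0.9672, -0.2541, 0.0698], [1.0, -0.0007, 0.0007, -0.0006], [-0.0009, -0.2541, 0.9672, -0.1506], [0.0, 0.0, 0.0, 1.0]]}
```

View pics/top0.png

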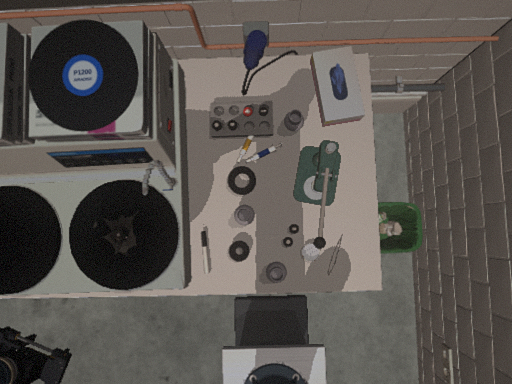

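View pics/side0.png

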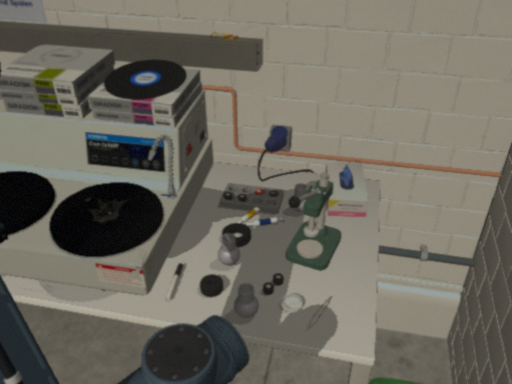

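```bash
python3 - <<'E'
import cv2,numpy as np
a=cv2.imread('pics/top0.png')[150:300,190:350]; b=cv2.imread('pics/side0.png')[210:330,180:350]
a=cv2.convertScaleAbs(cv2.resize(a,(640,600),interpolation=cv2.INTER_CUBIC),alpha=1.6,beta=15)
b=cv2.convertScaleAbs(cv2.resize(b,(765,540),interpolation=cv2.INTER_CUBIC),alpha=1.6,beta=15)
cv2.imwrite('pics/topc.png',a);cv2.imwrite('pics/sidec.png',b)
E
```

```text
(no output)
```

View pics/topc.png

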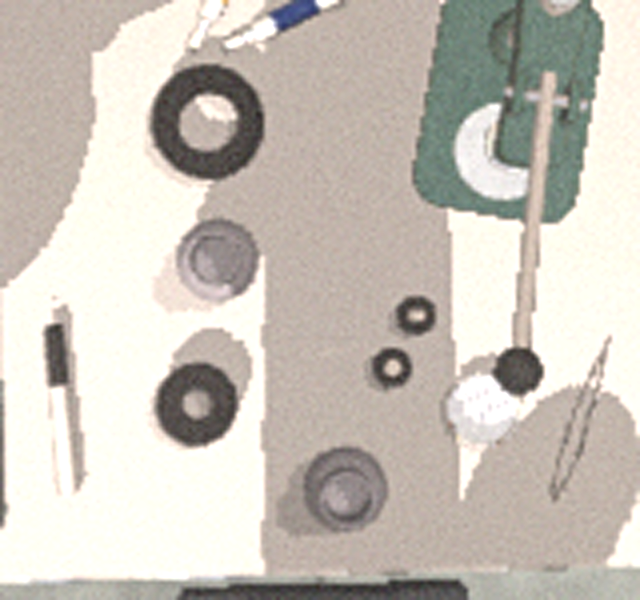

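View pics/sidec.png

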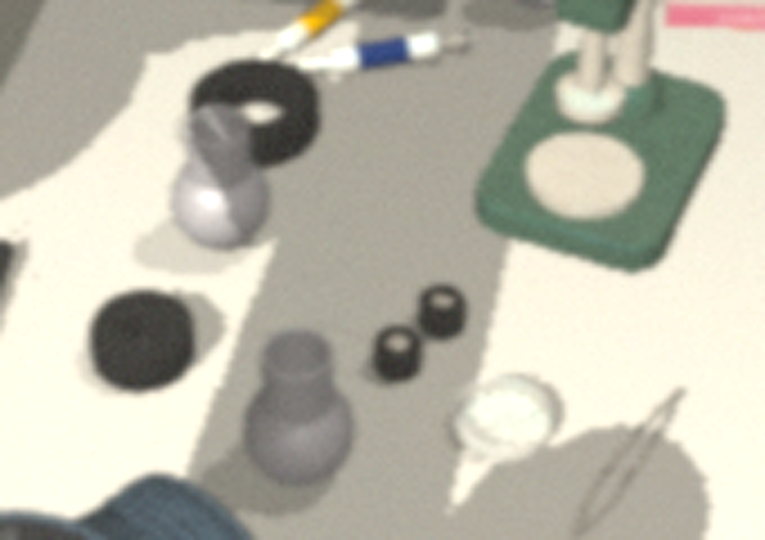

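```bash
cat > h.py <<'E'
import cv2,numpy as np
from rig import robot
def ray(n,px,o=None):
    c=robot.calibration(n);K=np.array([[c['fx'],0,c['cx']],[0,c['fy'],c['cy']],[0,0,1]])
    u=cv2.undistortPoints(np.array([[px]],float),K,np.array(c['dist_coeffs']))[0,0]
    d=np.array([u[0],u[1],1.])
    if n=='wrist':
        from scipy.spatial.transform import Rotation as R
        A=np.array(c['T_tool_cam']);Q=R.from_quat(o['tool_rot']).as_matrix()
        return Q@A[:3,3]+np.array(o['position']),Q@A[:3,:3]@d
    Rm=np.array(c['R']);return -Rm.T@np.array(c['t']),Rm.T@d
def at(n,px,z,o=None):
    p,d=ray(n,px,o);return np.round(p+d*(z-p[2])/d[2],4)
E
python3 - <<'E'
from h import *
T=lambda x,y:((x+.5)/4-.5+190,(y+.5)/4-.5+150)
S=lambda x,y:((x+.5)/4.5-.5+180,(y+.5)/4.5-.5+210)
print('pot',at('top',T(217,261),.032),at('side',S(220,203),.032),'mouth',at('top',T(214,258),.095),at('side',S(219,121),.095))
print('ringw',at('top',T(207,121),.0225),'edges',at('top',T(151,121),.025),at('top',T(264,121),.025),at('side',S(255,112),.0125))
print('ringn',at('top',T(196,404),.02),at('side',S(143,340),.0125))
print('pot2',at('top',T(346,488),.032))
for z in (.2,.25,.3): print('ball',z,at('top',T(518,371),z))
print('machine edge',at('top',(188,230),.2), at('top',(188,230),.1))
from scipy.spatial.transform import Rotation as R
o=robot.get_obs();print(R.from_quat(o['tool_rot']).as_matrix().round(3),o['time'])
E
```

```text
pot [0.5621 0.0785 0.032 ] [0.5556 0.0751 0.032 ] mouth [0.563  0.0772 0.095 ] [0.5625 0.0752 0.095 ]
ringw [0.6721 0.0843 0.0225] edges [0.6731 0.1281 0.025 ] [0.6705 0.0395 0.025 ] [0.6688 0.0813 0.0125]
ringn [0.4522 0.098  0.02  ] [0.4485 0.0956 0.0125]
pot2 [ 0.3867 -0.0158  0.032 ]
ball 0.2 [ 0.481  -0.1271  0.2   ]
ball 0.25 [ 0.4837 -0.1203  0.25  ]
ball 0.3 [ 0.4865 -0.1134  0.3   ]
machine edge [0.5226 0.2187 0.2   ] [0.5211 0.2387 0.1   ]
[[-0.926  0.378 -0.001]
 [ 0.378  0.926 -0.001]
 [ 0.    -0.002 -1.   ]] 0.15
```

View pics/wrist0.png

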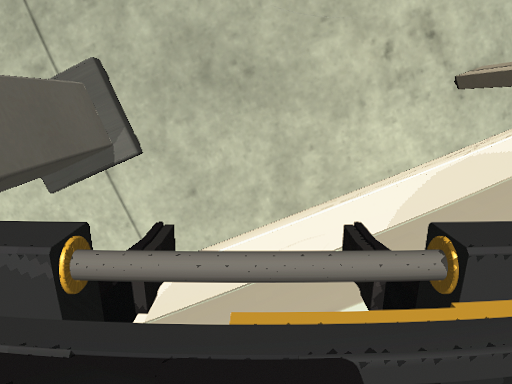

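Request:
{"name": "jog_arm", "arguments": {"motion": [0,0,-0.28,0,0,-0.925,-1,0,0,-0.28,0,0,-0.925,-1,0,0,-0.28,0,0,-0.925,-1,0,0,-0.28,0,0,-0.925,-1,0,0,-0.28,0,0,-0.925,-1,0,0,-0.28,0,0,-0.925,-1,-0.43,-0.99,0,0,0,0,-1,-0.43,-0.99,0,0,0,0,-1,-0.43,-0.99,0,0,0,0,-1,-0.43,-0.99,0,0,0,0,-1,-0.43,-0.99,0,0,0,0,-1,-0.43,-0.99,0,0,0,0,-1], "grip_force": 20}}

```text
time: 1.65
position: [0.3397, 0.3396, 0.3006]
tool_rot: [0.0, 1.0, -0.0, -0.0]
ft_force: [0.8, -0.5, -0.1]
grip_width: 0.087
grip_force: 0.0
```

Request:
{"name": "jog_arm", "arguments": {"motion": [-0.79,-0.94,0,0,0,0,-1,-0.79,-0.94,0,0,0,0,-1,-0.79,-0.94,0,0,0,0,-1,-0.79,-0.94,0,0,0,0,-1,-0.79,-0.94,0,0,0,0,-1,-0.79,-0.94,0.4,0,0,0,-1,-0.8,-0.94,0.6,0,0,0,-1,0,0,0.3,0,0,0,-1,0,0,0,0,0,0,-1]}}

```text
time: 2.78
position: [0.5595, 0.0778, 0.2473]
tool_rot: [0.001, 1.0, 0.0, -0.002]
ft_force: [-0.7, 0.7, 0.1]
grip_width: 0.0868
grip_force: 0.0
```

```bash
python3 - <<'E'
from h import *
o=robot.get_obs();print(o['time'],o['position']);im=robot.camera('wrist');cv2.imwrite('pics/w1.png',im)
E
```

```text
2.775 [0.55945318 0.07782018 0.24725202]
```

View pics/w1.png

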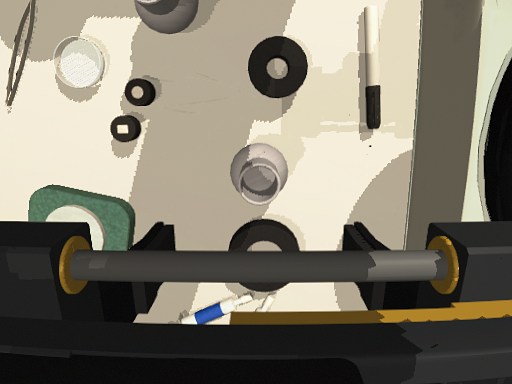

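```bash
python3 - <<'E'
from h import *
o=robot.get_obs()
print('mouth',at('wrist',(259,183),.095,o),at('wrist',(237,183),.095,o),at('wrist',(282,183),.095,o))
print('bulb',at('wrist',(259.5,171),.032,o))
print('ringw',at('wrist',(229,252),.025,o),at('wrist',(299,252),.025,o),at('wrist',(264,219),.025,o),'bottom',at('wrist',(264,293),0.025,o))
print('ringn',at('wrist',(278,67),.02,o))
E
```

```text
mouth [0.5607 0.0788 0.095 ] [0.5607 0.0585 0.095 ] [0.5607 0.1001 0.095 ]
bulb [0.5617 0.0796 0.032 ]
ringw [0.6621 0.043  0.025 ] [0.6623 0.1272 0.025 ] [0.6201 0.0849 0.025 ] bottom [0.7181 0.0853 0.025 ]
ringn [0.4507 0.0994 0.02  ]
```

Request:
{"name": "jog_arm", "arguments": {"motion": [-0.04,0.02,0.8,0,0,0,-1,0,0,0.8,0,0,0,-1,0,0,0.8,0,0,0,-1,0,0,0.8,0,0,0,-1,0,0,0.6,0,0,0,-1,0,0,0.4,0,0,0,-1,0,0,0.15,0,0,0,-1,0,0,0,0,0,0,-1]}}

```text
time: 3.82
position: [0.5628, 0.0788, 0.0752]
tool_rot: [-0.0, 1.0, -0.0, 0.0]
ft_force: [-0.2, -0.6, 1.1]
grip_width: 0.087
grip_force: 0.0
```

```bash
python3 - <<'E'
from h import *
o=robot.get_obs();print(o['position'],o['tool_rot'],o['ft_force'],o['grip_width'])
E
```

```text
[0.56277294 0.07879973 0.07517219] [-1.22209721e-04  9.99999935e-01 -1.94806751e-05  3.37833249e-04] [-0.1969933  -0.6016206   1.08925912] 0.08701073366297099
```

Request:
{"name": "jog_arm", "arguments": {"motion": [0,0,0.04,0,0,0,-0.1,0,0,0,0,0,0,-0.1,0,0,0,0,0,0,-0.03,0,0,0,0,0,0,0.03,0,0,0,0,0,0,0.08,0,0,0,0,0,0,0.15,0,0,0,0,0,0,0.3,0,0,0,0,0,0,1,0,0,0,0,0,0,1,0,0,0,0,0,0,1], "grip_force": 20}}

```text
time: 5.08
position: [0.5625, 0.0784, 0.0731]
tool_rot: [0.0, 1.0, -0.0, -0.0]
ft_force: [0.1, 0.0, 0.8]
grip_width: 0.0396
grip_force: 20.0
```

Request:
{"name": "jog_arm", "arguments": {"motion": [0,0,-0.1,0,0,0,1,0,0,-0.2,0,0,0,1,0,0,-0.3,0,0,0,1,0,0,-0.4,0,0,0,1,0,0,-0.3,0,0,0,1,0,0,-0.2,0,0,0,1,0,0,0,0,0,0,1,0,0,0,0,0,0,1]}}

```text
time: 6.08
position: [0.5622, 0.0785, 0.1329]
tool_rot: [0.0, 1.0, 0.0, -0.0]
ft_force: [0.2, 0.1, -4.8]
grip_width: 0.0395
grip_force: 20.0
```

```bash
python3 - <<'E'
from h import *
im=cv2.imread('pics/top0.png');g=cv2.cvtColor(im,cv2.COLOR_BGR2GRAY)
cs,_=cv2.findContours((g<62).astype(np.uint8),cv2.RETR_EXTERNAL,cv2.CHAIN_APPROX_NONE)
for c in cs:
    (x,y),r=cv2.minEnclosingCircle(c)
    if 220<x<260 and 160<y<270 and r>5: e=cv2.fitEllipse(c);print((x,y),r,e,at('top',e[0],.022))
o=robot.get_obs();print(o['position'],o['ft_force'],o['grip_width'])
cv2.imwrite('pics/side1.png',robot.camera('side')); w=robot.camera('wrist')
b=cv2.imread('pics/side1.png')[150:330,150:350]
cv2.imwrite('pics/m.png',np.hstack([cv2.convertScaleAbs(cv2.resize(b,(400,360)),alpha=1.5),cv2.resize(w,(400,300))[0:360]if 0 else cv2.resize(w,(400,360))]))
E
```

```text
(238.9900665283203, 250.7119140625) 10.167743682861328 ((238.812255859375, 250.4545440673828), (18.612106323242188, 19.641773223876953), 31.788658142089844) [0.4529 0.0973 0.022 ]
(241.62950134277344, 180.14747619628906) 14.344797134399414 ((241.59368896484375, 180.0236053466797), (26.652536392211914, 27.93499755859375), 156.44422912597656) [0.6717 0.0836 0.022 ]
[0.5621525  0.0784909  0.13285669] [ 0.21929436  0.06542434 -4.78169134] 0.03948817676669292
```

View pics/m.png

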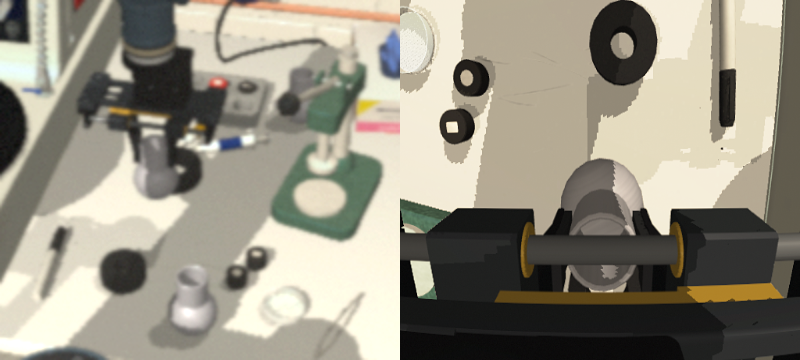

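Request:
{"name": "jog_arm", "arguments": {"motion": [-0.25,0.04,0,0,0,0,1,-0.5,0.05,0,0,0,0,1,-0.6,0.05,0,0,0,0,1,-0.6,0,0,0,0,0,1,-0.5,0,0,0,0,0,1,-0.3,0,0,0,0,0,1,0,0,0.3,0,0,0,1,0,0,0.3,0,0,0,1,0,0,0,0,0,0,1,0,0,0,0,0,0,1]}}

```text
time: 7.42
position: [0.6721, 0.0841, 0.1089]
tool_rot: [0.0, 1.0, 0.0, -0.0]
ft_force: [0.9, 0.7, -3.8]
grip_width: 0.0396
grip_force: 20.0
```

```bash
python3 - <<'E'
from h import *
for i in range(3):
    o=robot.get_obs();print(o['position'],o['ft_force'])
    w=robot.camera('wrist')
s=robot.camera('side');s=s[190:270,190:290]
cv2.imwrite('pics/m2.png',np.hstack([cv2.convertScaleAbs(cv2.resize(s,(375,300),interpolation=2),alpha=1.6),cv2.resize(w,(400,300))]))
E
```

```text
[0.67208283 0.0840929  0.10894217] [ 0.85927583  0.74556332 -3.77527353]
[0.67247288 0.08407352 0.10937642] [-0.55827896  0.01398306 -3.04624616]
[0.67271376 0.08407521 0.10962167] [ 0.09638659  0.81711874 -3.78307346]
```

View pics/m2.png

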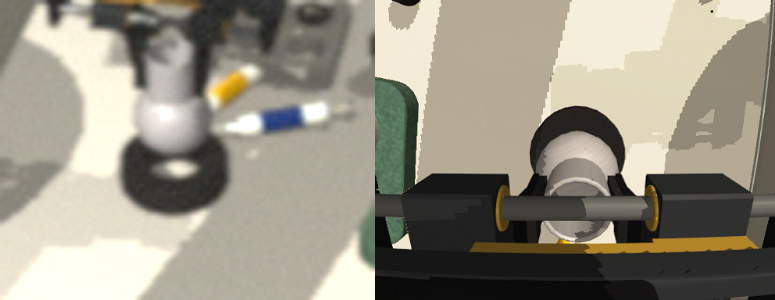

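```bash
python3 - <<'E'
from h import *
o=robot.get_obs();print(o['position'],at('wrist',(258.6,135.7),.025,o))
E
```

```text
[0.67280339 0.084055   0.10974373] [0.6245 0.084  0.025 ]
```

Request:
{"name": "jog_arm", "arguments": {"motion": [0,0,0.2,0,0,0,1,0,0,0.15,0,0,0,1,0,0,0.05,0,0,0,1,0,0,0,0,0,0,1]}}

```text
time: 8.12
position: [0.6723, 0.0841, 0.0927]
tool_rot: [0.0, 1.0, 0.0, -0.0]
ft_force: [0.6, 0.9, -2.5]
grip_width: 0.0394
grip_force: 20.0
```

Request:
{"name": "jog_arm", "arguments": {"motion": [0.015,0,0.03,0,0,0,1,0,0,0.03,0,0,0,1,0,0,0.03,0,0,0,1,0,0,0,0,0,0,1]}}

```text
time: 8.62
position: [0.6719, 0.0841, 0.0895]
tool_rot: [0.0, 1.0, 0.0, -0.0]
ft_force: [0.8, 0.0, -2.9]
grip_width: 0.0392
grip_force: 20.0
```

Request:
{"name": "jog_arm", "arguments": {"motion": [0,0,0.025,0,0,0,1,0,0,0.025,0,0,0,1,0,0,0,0,0,0,1]}}

```text
time: 9.0
position: [0.672, 0.0841, 0.0876]
tool_rot: [0.0, 1.0, 0.0, 0.0]
ft_force: [0.4, -1.8, -2.8]
grip_width: 0.039
grip_force: 20.0
```

Request:
{"name": "jog_arm", "arguments": {"motion": [0,0,0.015,0,0,0,1,0,0,0.015,0,0,0,1,0,0,0,0,0,0,1]}}

```text
time: 9.38
position: [0.6722, 0.0842, 0.0871]
tool_rot: [0.0, 1.0, 0.0, 0.0]
ft_force: [-2.1, 1.3, 2.2]
grip_width: 0.0395
grip_force: 20.0
```

Request:
{"name": "jog_arm", "arguments": {"motion": [0.015,0,0,0,0,0,1,0,0,0.01,0,0,0,1,0,0,0,0,0,0,1]}}

```text
time: 9.75
position: [0.6721, 0.0842, 0.0869]
tool_rot: [0.0, 1.0, 0.0, 0.001]
ft_force: [-0.2, 1.2, 5.3]
grip_width: 0.0393
grip_force: 20.0
```

```bash
python3 - <<'E'
from h import *
for i in range(5):
    o=robot.get_obs();print(o['position'].round(4) if hasattr(o['position'],'round') else o['position'],o['ft_force'],o['moment']); w=robot.camera('wrist')
E
```

```text
[0.6721 0.0842 0.0869] [-0.23058513  1.17764073  5.29743208] [0.2144206  0.1457131  0.05143931]
[0.6721 0.0842 0.0869] [-0.46879237  1.08906795  5.39444344] [ 0.2461917   0.1567587  -0.00502242]
[0.6721 0.0842 0.0869] [-0.82427979  1.29005835  5.36242552] [ 0.23684217  0.13541285 -0.03421183]
[0.6721 0.0841 0.0869] [-1.39084129  1.85134389  4.56296272] [ 0.24940264  0.13716463 -0.01548872]
[0.6721 0.0842 0.0869] [-1.12006496  1.21316542  4.70611324] [0.20657426 0.171104   0.02587834]
```

Request:
{"name": "jog_arm", "arguments": {"motion": [0,0,0,0,0,0,1,0,0,0,0,0,0,1,0,0,0,0,0,0,1], "grip_force": 3}}

```text
time: 10.38
position: [0.6718, 0.0842, 0.0862]
tool_rot: [0.0, 1.0, 0.0, 0.001]
ft_force: [0.8, 2.6, 3.6]
grip_width: 0.0399
grip_force: 3.0
```

```bash
python3 - <<'E'
from h import *
for i in range(2):
    o=robot.get_obs();print(o['position'],o['ft_force'],o['moment'],o['grip_width']); w=robot.camera('wrist')
E
```

```text
[0.67182841 0.08417303 0.08619331] [0.7675831  2.62631804 3.5864508 ] [ 0.33102886 -0.03153854 -0.01562856] 0.039860277476416926
[0.67179035 0.08415339 0.08613326] [0.45539237 2.12951173 4.51643602] [ 0.33532964 -0.08008432 -0.0839744 ] 0.03999629216046828
```

Request:
{"name": "jog_arm", "arguments": {"motion": [0,0.02,0,0,0,0,1,0,0,0,0,0,0,1,0,0,0,0,0,0,1]}}

```text
time: 10.85
position: [0.6716, 0.0845, 0.086]
tool_rot: [0.0, 1.0, -0.0, 0.0]
ft_force: [0.9, 0.5, 3.7]
grip_width: 0.0395
grip_force: 3.0
```

Request:
{"name": "jog_arm", "arguments": {"motion": [0,0,0,0,0,0,0.06,0,0,0,0,0,0,0.02,0,0,0,0,0,0,-0.05,0,0,0,0,0,0,-0.2,0,0,0,0,0,0,-0.5,0,0,0,0,0,0,-1,0,0,0,0,0,0,-1,0,0,0,0,0,0,-1]}}

```text
time: 11.85
position: [0.6714, 0.0848, 0.086]
tool_rot: [0.0, 1.0, -0.0, 0.0]
ft_force: [0.2, -0.6, 0.8]
grip_width: 0.0826
grip_force: 0.0
```

Request:
{"name": "jog_arm", "arguments": {"motion": [0,0,-0.3,0,0,0,-1,0,0,-0.6,0,0,0,-1,0,0,-0.8,0,0,0,-1,0,0,-0.8,0,0,0,-1,0,0,-0.8,0,0,0,-1,0,0,-0.8,0,0,0,-1,0,0,0,0,0,0,-1,0,0,0,0,0,0,-1]}}

```text
time: 12.85
position: [0.6707, 0.0849, 0.2496]
tool_rot: [0.0, 1.0, 0.0, -0.0]
ft_force: [0.5, -0.7, -0.2]
grip_width: 0.0869
grip_force: 0.0
```

```bash
python3 - <<'E'
from h import *
o=robot.get_obs();print(o['time'],o['position'],o['grip_width'])
w=robot.camera('wrist');s=robot.camera('side')
cv2.imwrite('pics/w3.png',w)
s=s[190:280,185:275];w=w[100:230,190:330]
cv2.imwrite('pics/m3.png',np.hstack([cv2.convertScaleAbs(cv2.resize(s,(390,390),interpolation=2),alpha=1.6),cv2.resize(w,(410,390))]))
E
```

```text
12.85 [0.67070854 0.08487886 0.24961077] 0.08689026161522839
```

View pics/m3.png

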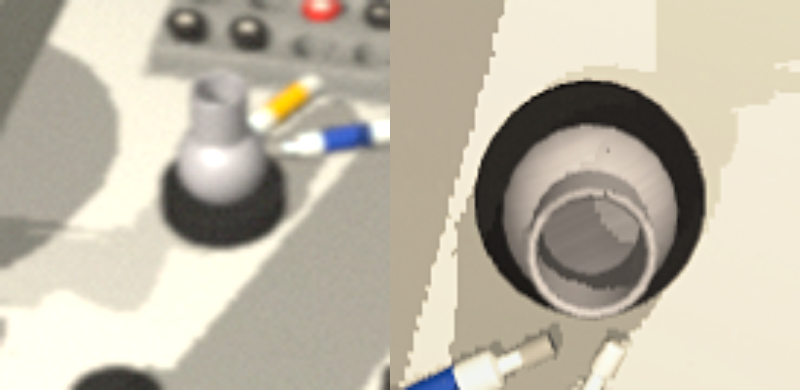

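```bash
python3 - <<'E'
from h import *
o=robot.get_obs()
W=lambda x,y:((x-390+.5)/(410/140)-.5+190,(y+.5)/3-.5+100)
print('mouth',at('wrist',W(591.5,253),.109,o),'L/R',at('wrist',W(527,253),.109,o),at('wrist',W(656,253),.109,o),'T/B',at('wrist',W(591,189),.109,o),at('wrist',W(591,318),.109,o))
print('ring',at('wrist',W(474,195),.025,o),at('wrist',W(706,195),.025,o),at('wrist',W(591,80),.025,o))
print('bulb',at('wrist',W(502,212),.046,o),at('wrist',W(677,212),.046,o),at('wrist',W(591,125),.046,o))
E
```

```text
mouth [0.6688 0.0848 0.109 ] L/R [0.6688 0.0654 0.109 ] [0.6688 0.1042 0.109 ] T/B [0.6498 0.0847 0.109 ] [0.6888 0.0846 0.109 ]
ring [0.6662 0.0399 0.025 ] [0.6662 0.1288 0.025 ] [0.6238 0.0847 0.025 ]
bulb [0.6686 0.0524 0.046 ] [0.6687 0.1159 0.046 ] [0.6379 0.0847 0.046 ]
```

```bash
python3 -c "
from rig import robot;print(robot.hand_in())"
```

```text
the job is handed in; nothing more can be done
None
```

The pot is seated in the wide-holed ring with its mouth up. In the last wrist picture its mouth is within about 1 mm of the ring's centre and it is level to within about a degree. I let go of it, moved the gripper clear, didn't touch the narrow ring, and handed the job in at about 13 s.

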